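Fetch the rear cutter from a full hook stand

ROBOT

A 6-joint arm with a two-finger parallel gripper is mounted at the origin on a cart in front of the work surface, level with it; the furniture and walls round the work are solid. World frame = base frame: x ahead of the robot, y to its left, z up, the work surface at z = 0. Lengths are in m, angles in rad, forces in N, time in s.
With the tool pointing down it reaches from about 0.3 to 1 m from the base axis. Payload 5.1 kg.
Tool frame: the origin (TCP) lies midway between the tips of the shut fingers; the grasp point (between the pads) lies 19 mm behind it; z points along the fingers, y is the line along which they close (so a half turn about z gives the same grasp; the last joint's range is limited). The gripper opens to 95 mm and grips with 3 to 60 N. Pads are 20 mm wide; open, the fingers measure 119 mm over their backs; the gripper's body (75 mm by 180 mm) begins 59 mm behind the grasp point.
Start: joints at [1.227, 0.124, 1.65, -0, 1.367, -0.083], TCP at [0.168, 0.628, 0.215] pointing down, gripper open.
Joint ranges: [-2.61, 2.61], [-1.02, 2.33], [0.03, 2.71], [-1.35, 4.49], [0.32, 2.68], [-2.91, 2.91]. Speed limits (rad/s): [2.57, 2.57, 3.14, 3.14, 3.14, 3.14].

INTERFACE

Orientations are given as a unit quaternion [w, x, y, z].
In Python, from workcell import observe, eyes, env gives the robot as it stands.
- The arm moves only by the tool drive_tool, never from a script. Its argument "rows" is text: rows parted by semicolons, each of 5 numbers parted by spaces: the closure, from -1 (fully open) to 1 (shut), then the shift along the tool's x, y, z in mm, then the turn about the tool's z in rad. In form: claw dx dy dz yaw; .... A call has 1 to 10 rows; each row is the pose to reach, as a shift and turn from the pose commanded when the call began, along the tool's axes at that moment; what a row does not reach only later rows make up. A row lasts 1/12 s, in which the tool goes at most 41.7 mm and 7.16 degrees, less where a joint would pass 70% of its speed; a pose out of reach is approached as far as the arm can. A call with a gripper value outside its range is refused whole. The fingers move at their own pace and stop on an object; "grip_force" is the grip in N (left out, the last holds). Time passes only in rows, so rows that repeat a pose let the fingers close. It gives the time, the measured TCP pose, the force, the opening and the grip force at its end, in the units of the state.
- observe(): the state, without advancing time (a new reading comes with each control period).
- eyes.capture(name): name is "side" or "top" or "wrist"; returns the picture (384x512x3 uint8, red, green, blue); there is no depth.
- eyes.get_calibration(name): a dict with "camera_matrix" (3x3 intrinsics, pixels), "k1" (the pictures are not rectified: a ray, as slopes to the right and down, at radius r is drawn at 1 + k1 r^2 times it, then the intrinsics apply), "T" (4x4, takes a point from camera to world coordinates); the wrist camera has in their place "hand_eye" (4x4, takes a point from camera to tool coordinates, whose origin is the TCP and whose axes are the flange's). Camera axes: x right, y down, z forward; pixel columns grow to the right and rows downward; lengths in m; the calibration is good to about 2 mm. A picture is of the moment at which its call begins: read the wrist's pose just before it. get_calibration takes no time and is no camera call.
- env.close_job(): hands the job in; it is judged then, once.
The state is a dict: "time_s": time; "joints": joint angles; "joint_velocities": joint speeds; "tau": joint torques, N m; "ee_pos": TCP position; "orientation": TCP orientation; "contact_force": force on the tool from outside, world axes, zero at the start; "moment": the same for the moment, N m; "grip_width": finger opening in m; "grip_force": force on a finger pad.
Only numpy, scipy, OpenCV 4.12 (cv2) and the standard library are available. Lean on these libraries where they do the work, as an engineer would, in place of code of your own. Each camera call takes 0.05 s, during which the arm holds its last target. There are 200 camera calls.

TASK

I need the rectangular cutter that hangs rearmost on the full hook stand: first move the two cutters in front of it over to the empty stand, hanging each fully down in a saddle of its arm, then stand the rectangular one upright on the small wooden board. The empty stand's arm is clamped further in or out than you can tell, so slide the cutter gently back along it to feel for the collar that marks the rear saddle; never force a cutter against a stand, or bang one down on the board (keep under 30 N), and leave everything else on the counter where it is.

Things in the scene. Friction and masses are not known exactly. Their poses are not given: they have to be found in the camera images.
- cutter_rect: rectangular, sharp-cornered steel cookie cutter, 0.1 kg, the rear one on the full stand: the one wanted. Origin: centre of its bottom edge; z up. Thin open ring 35 mm (x) by 43 (y), z 0 to 30, under a strap handle 14 mm wide in x: upright legs at y = -25..-22 and 22..25 (pinch them from outside, 50 mm), cross strap z 74 to 77; window between legs z 30 to 74
- cutter_oval: oval steel cookie cutter; handle, sizes and axes as the rectangular cutter's. One of the two front cutters: hangs in the full stand's front or middle saddle at the start. Origin: centre of its bottom edge
- cutter_hex: eight-cornered steel cookie cutter (a rectangle with cut corners); handle, sizes and axes as the rectangular cutter's. One of the two front cutters: hangs in the full stand's front or middle saddle at the start. Origin: centre of its bottom edge
- full_stand: fixed steel hook stand with the three cutters on its arm, which points to the stand's -x. Origin: underside, on the arm's line, z up; base 130 x 70 x 10 mm, clamp and post at x = 50 to 76, top z = 165. Saddle centres at x = 18.5, -21.5, -61.5 mm, tip's front face x = -79. Arm's profile: see full_level. A hung cutter's origin is at z = 76; raise it 16 to 30 mm to slide it off over the tip
- full_level (a point): point in the full stand, 150 mm over its origin: level of the saddle floors. Both arms: 14 mm wide bar, underside 12 mm below this level; top with three saddles 19 mm long, 40 mm apart, parted by flat ridges 7 mm high; upturned tip 8 mm thick, 15 high in front; behind the rear saddle a flat stop collar 22 high
- empty_stand: the spare hook: same kind of stand, arm to its -x, nothing on it, fixed. Origin: underside, on the arm's line. Its arm is clamped at an unknown reach d, 0 to 30 mm, new each time, not in this reading: saddle centres at x = 30.5-d, -9.5-d, -49.5-d mm, tip's front face x = -67-d, collar's front face x = 40-d. The arm is stiff and the clamp does not slip
- empty_level (a point): point in the empty stand, 150 mm over its origin: level of the saddle floors. A cutter with origin 84 to 95 mm above the stand's slides over the ridges and meets the collar with its strap's back edge, its centre then 7 mm in front of the collar; the rear saddle's centre is 9.5 mm in front of it. Lowered within 2 mm of a saddle's centre it goes in: origin at 76 mm; on a ridge at 83
- board: light wooden board, 120 x 120 mm, 14 mm thick, fixed; origin at the centre of its underside, so its top is at z = 14 mm
- jam_jar_0: jam jar, 45 mm wide, 50 tall; a loose bystander; origin at the centre of its underside
- jam_jar_1: jam jar, 45 mm wide, 50 tall; a loose bystander; origin at the centre of its underside
- service_bell: counter bell, 62 mm wide, 48 tall; a loose bystander; origin at the centre of its underside
- label_tape: roll of tape, 92 mm wide, 48 tall; a loose bystander; origin at the centre of its underside
- kitchen_timer: kitchen timer standing on edge, 32x65x64 mm; a loose bystander; origin at the centre of its underside
- cookie_packet_1: wrapped cookie lying flat, 100x124x35 mm; a loose bystander; origin at the centre of its underside
- sanitiser: pump bottle, 60x77 mm, 173 tall; a loose bystander; origin at the centre of its underside
Things that resemble listed ones, but are neither listed nor needed, are in the scene too. Leave any turquoise look-alike of the cutter_rect alone.

How it is judged:
By the outcome, as a careful person would: the job done as asked, in the order asked, and still so for the second after the job is handed in, with the robot touching nothing.
It also fails if it takes over 72 s, if anything falls off the work surface, if the arm or the gripper's body presses on something with over 40 N, if the wrist force passes 120 N, or if a joint passes its speed limit or range.

## Working session

There is one attempt and no reset: what is moved stays moved. The work goes in short steps, Python scripts to look and compute and a tool call to move; the robot and the scene stay as the last step left them, time stands still between calls to the robot, and variables do not carry over. Pictures are saved under pics/ and viewed, at most 10 in all, crops included, and the job is handed in when it is done.

Besides the shell and the picture viewer there is one more tool, called by a JSON object that holds its "api" and its "payload". drive_tool: Moves the arm, as the interface text tells. Its arguments: {"type":"object","properties":{"rows":{"type":"string"},"grip_force":{"type":"number"}},"required":["rows"]}

```bash
mkdir -p pics; ls
cat > h.py <<'E'
import numpy as np, cv2
from scipy.spatial.transform import Rotation as R
from workcell import observe, eyes, env
def cal(n,s=None):
    c=eyes.get_calibration(n); K=np.array(c["camera_matrix"]);k1=c["k1"]
    if n=="wrist":
        s=s or observe(); q=s["orientation"]; T=np.eye(4)
        T[:3,:3]=R.from_quat([q[1],q[2],q[3],q[0]]).as_matrix(); T[:3,3]=s["ee_pos"]
        T=T@np.array(c["hand_eye"])
    else: T=np.array(c["T"])
    return K,k1,T
def ray(C,u,v):
    K,k1,T=C; d=cv2.undistortPoints(np.array([[[u,v]]],float),K,np.array([k1,0,0,0,0.]))[0,0]
    # drawn = (1+k1 r^2)*ray, same as OpenCV radial model
    return T[:3,3],T[:3,:3]@np.array([d[0],d[1],1.])
def onz(C,u,v,z):
    o,d=ray(C,u,v); return o+d*(z-o[2])/d[2]
def tri(C1,p1,C2,p2):
    o1,d1=ray(C1,*p1);o2,d2=ray(C2,*p2)
    t=np.linalg.lstsq(np.c_[d1,-d2],o2-o1,rcond=None)[0]
    a,b=o1+d1*t[0],o2+d2*t[1]; return (a+b)/2,np.linalg.norm(a-b)
def proj(C,P):
    K,k1,T=C; p=T[:3,:3].T@(np.array(P)-T[:3,3]); x=p[:2]/p[2]; x=x*(1+k1*(x@x)); return K[:2,:2]@x+K[:2,2]
E
python3 - <<'E'
from h import *
s=observe(); print(s)
for n in ("side","top","wrist"):
    im=eyes.capture(n); np.save(f"pics/{n}0.npy",im)
    cv2.imwrite(f"pics/{n}0.png",cv2.resize(im[...,::-1],(800,600),interpolation=cv2.INTER_CUBIC))
    C=cal(n,s); print(n,C[0].round(1).tolist(),C[1],C[2].round(3).tolist())
E
```

```text
pics
{'time_s': 0.0, 'joints': array([ 1.22738525e+00,  1.24492932e-01,  1.65167196e+00, -1.99785882e-05,
        1.36752626e+00, -8.26078980e-02]), 'joint_velocities': array([-0.00020324, -0.00100732,  0.00015902,  0.00067049, -0.00020279,
        0.00051237]), 'tau': array([ 1.51552766e-03, -4.17594087e+01, -3.59939110e+01,  7.76769058e-02,
        4.88926785e-02, -1.55283706e-04]), 'ee_pos': array([0.1674249 , 0.6273921 , 0.21339615]), 'orientation': array([-2.12253293e-04,  1.30030249e-01,  9.91509472e-01, -1.02760316e-03]), 'contact_force': array([0.6454042 , 0.69328783, 0.40294355]), 'moment': array([ 0.02827043, -0.07558137,  0.00122388]), 'grip_force': 0.0, 'grip_width': 0.09505794108033234}
side [[488.1, 0.0, 249.3], [0.0, 488.1, 187.1], [0.0, 0.0, 1.0]] 0.049593898074496434 [[-0.993, -0.089, 0.074, 0.446], [-0.114, 0.641, -0.759, 1.0], [0.02, -0.763, -0.647, 1.053], [0.0, 0.0, 0.0, 1.0]]
top [[378.8, 0.0, 260.0], [0.0, 378.8, 187.5], [0.0, 0.0, 1.0]] -0.07737306884655963 [[0.112, -0.967, 0.23, 0.347], [-0.994, -0.109, 0.022, -0.086], [0.004, -0.231, -0.973, 0.939], [0.0, 0.0, 0.0, 1.0]]
wrist [[314.7, 0.0, 254.0], [0.0, 314.7, 195.7], [0.0, 0.0, 1.0]] -0.03893928442120466 [[0.257, 0.935, 0.244, 0.099], [0.966, -0.249, -0.066, 0.646], [-0.001, 0.252, -0.968, 0.384], [0.0, 0.0, 0.0, 1.0]]
```

View pics/top0.png

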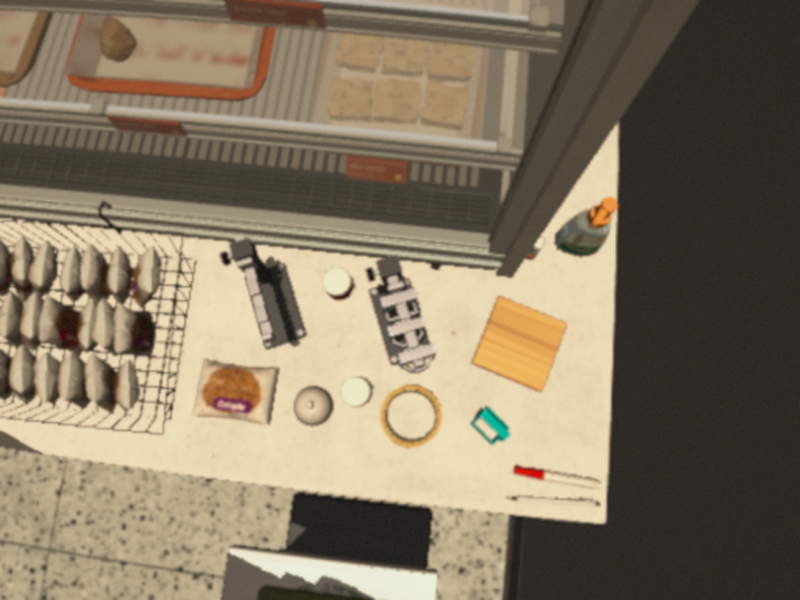

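View pics/side0.png

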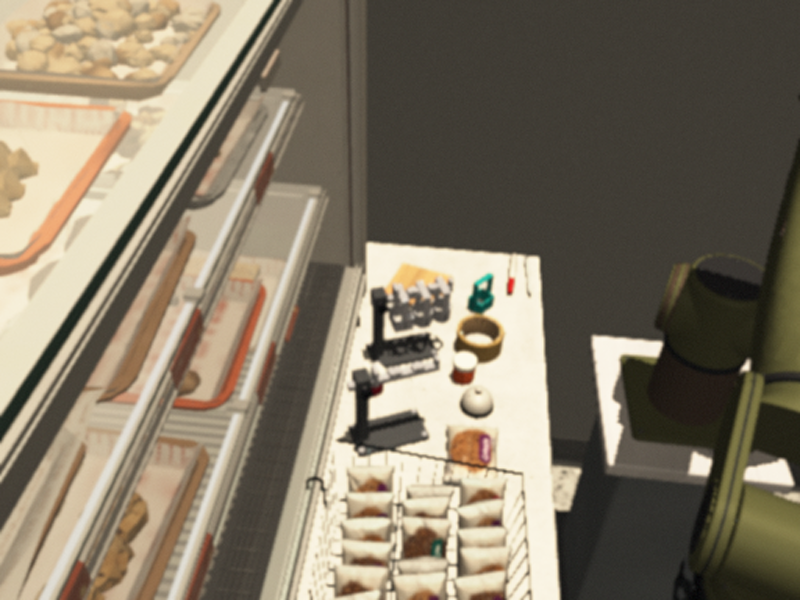

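The top view shows the full stand at about (405,315), the empty stand at (270,300), and the board at (520,343). The turquoise look-alike at (490,425) is to be left alone. The side view shows the three cutters at about (420,300). Next I'll enlarge the stands.

Run:
```python
from h import *
a=np.load("pics/top0.npy")[145:245,138:372,::-1]; b=np.load("pics/side0.npy")[172:300,212:322,::-1]
a=a[:,:160]
A=cv2.resize(a,None,fx=5,fy=5,interpolation=cv2.INTER_CUBIC); cv2.imwrite("pics/c_top.png",A)
B=cv2.resize(b,None,fx=4.6,fy=4.6,interpolation=cv2.INTER_CUBIC); cv2.imwrite("pics/c_side.png",B); print(A.shape,B.shape)
im=np.load("pics/top0.npy"); h=cv2.cvtColor(im,cv2.COLOR_RGB2HSV)
m=cv2.inRange(h,(10,110,120),(25,255,255)); m[:180]=0
C=cal("top")
for c in cv2.findContours(m,0,2)[0]:
    if cv2.contourArea(c)>800:
        r=cv2.minAreaRect(c); p=cv2.boxPoints(r); print(r,[onz(C,*q,.014)[:2].round(3).tolist() for q in p])
```

```text
(500, 800, 3) (589, 506, 3)
((262.5, 265.5), (39.0, 37.0), 90.0) [[0.417, -0.043], [0.427, -0.132], [0.335, -0.141], [0.325, -0.054]]
((332.3448181152344, 219.63795471191406), (48.65217590332031, 47.35231018066406), 21.801406860351562) [[0.465, -0.177], [0.58, -0.212], [0.547, -0.328], [0.433, -0.291]]
```

View pics/c_top.png

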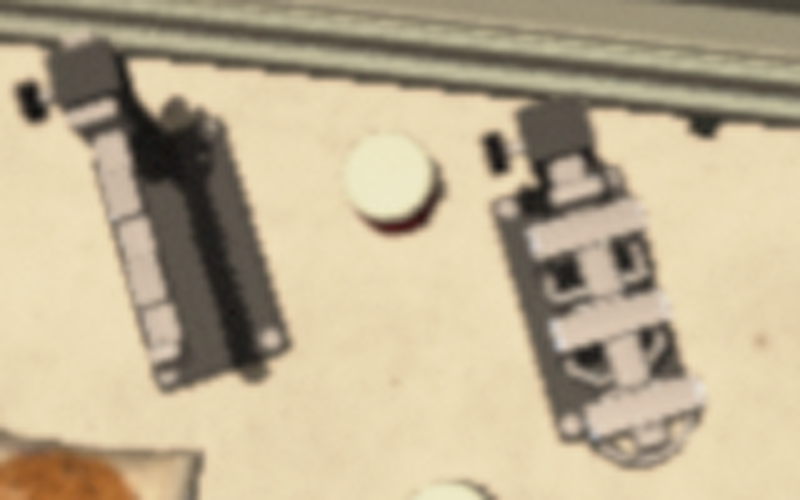

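View pics/c_side.png

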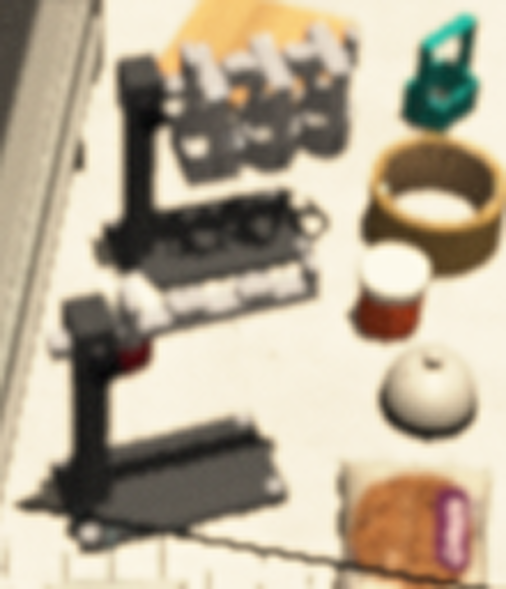

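The top crop shows the full stand with straps at about (590,227), (610,320) and (645,405). The empty stand's arm runs from its collar at (95,120) to its tip at (168,350). The three candidates by lower ring are front (rounded, oval), middle (cut corners, hex) and rear (square-cornered, rect). The turquoise one is the look-alike, so the steel rear cutter is the one wanted.

Run:
```python
from h import *
C=cal("top"); S=cal("side")
T=lambda u,v,z: onz(C,138+u/5,145+v/5,z)[:2]
def show(n,a): print(n,(np.array(a)*1000).round(0).tolist())
st={}
for n,(a,b) in dict(rear=((533,240),(648,213)),mid=((555,334),(668,305)),front=((588,421),(703,390))).items():
    p,q=T(*a,.153),T(*b,.153); st[n]=(p+q)/2; show(n,[*st[n],np.linalg.norm(p-q),]); print(np.degrees(np.arctan2(*(q-p)[::-1])))
d=st["rear"]-st["front"]; print("yaw full",np.degrees(np.arctan2(d[1],d[0])),np.linalg.norm(d))
show("fullpost", T(553,130,.165))
a,b=T(165,350,.160),T(112,140,.157); d=b-a
show("etip",a); show("ecollar",b); print(np.degrees(np.arctan2(d[1],d[0])),np.linalg.norm(d))
# base corners of empty at z=.01
for c in ((165,388),(288,350),(215,115)): show("ebase",T(*c,.010))
for c in ((570,440),(498,205)): show("fbase",T(*c,.010))
s=lambda u,v:(212+u/4.6,172+v/4.6)
t=lambda u,v:(138+u/5,145+v/5)
for n,p,q in (("e tip",(312,252),(165,345)),("e post top c",(90,310),(90,65)),("f post",(140,75),(553,125))):
    X,e=tri(C,t(*q),S,s(*p)); show(n,[*X,e])
for n,p,z in (("jar0",(390,178),.05),("jar1",(452,495+10),.05)): show(n,T(*p,z))
for n,p,z in (("timer?",(312,405),.048),("bottle",(580,240),.1)): show(n,onz(C,p[0]*.64,p[1]*.64,z))
```

```text
rear [526.0, -61.0, 50.0]
-69.98899052957866
mid [488.0, -74.0, 49.0]
-68.95811013130125
front [453.0, -92.0, 50.0]
-68.43723093348493
yaw full 23.203399526265112 0.07998417289750755
fullpost [564.0, -40.0]
etip [452.0, 110.0]
ecollar [540.0, 148.0]
23.736845082203487 0.09609254965356002
ebase [454.0, 144.0]
ebase [480.0, 86.0]
ebase [596.0, 142.0]
fbase [451.0, -58.0]
fbase [565.0, -8.0]
e tip [452.0, 108.0, 169.0, 1.0]
e post top c [570.0, 162.0, 163.0, 2.0]
f post [567.0, -40.0, 161.0, 1.0]
jar0 [563.0, 42.0]
jar1 [410.0, -8.0]
timer? [372.0, 54.0, 48.0]
bottle [657.0, -317.0, 100.0]
```

{"api": "drive_tool", "payload": {"rows": "-1 -24 -31 -5 -0.045; -1 -48 -62 -10 -0.09; -1 -72 -93 -15 -0.135; -1 -96 -124 -20 -0.18; -1 -120 -155 -25 -0.225; -1 -144 -186 -30 -0.27; -1 -168 -217 -35 -0.315; -1 -192 -248 -40 -0.36; -1 -216 -279 -45 -0.405; -1 -240 -310 -50 -0.45"}}

```text
time_s: 0.98
ee_pos: [0.3196, 0.2648, 0.2647]
orientation: [0.0, -0.096, 0.995, 0.0]
contact_force: [0.9, 0.3, 0.4]
grip_width: 0.0949
grip_force: 0.0
```

```bash
cat >> h.py <<'E'
def to(P,yaw=None,s=None):
    """print mm shift in tool axes and turn to reach world TCP P and tool-x heading yaw (deg)"""
    s=s or observe(); q=s["orientation"]; M=R.from_quat([q[1],q[2],q[3],q[0]]).as_matrix()
    d=M.T@(np.array(P)-s["ee_pos"])*1000; h=np.degrees(np.arctan2(M[1,0],M[0,0]))
    t=0 if yaw is None else -np.radians((yaw-h+180)%360-180)
    print("t",round(s["time_s"],2),"pos",(s["ee_pos"]*1000).round(1),"head",round(h,2),"tilt",M[2].round(3),"F",s["contact_force"].round(1),"j",s["joints"].round(2),"w",round(s["grip_width"]*1e3,1))
    print("shift",d.round(1),"turn",round(t,4))
E
python3 -c "
from h import *
to([.42,-.10,.26],201.5)"
```

```text
t 0.98 pos [319.6 264.8 264.7] head -168.99 tilt [-0.  0. -1.] F [0.9 0.3 0.4] j [ 0.56 -0.45  2.08 -0.    1.52 -1.2 ] w 94.9
shift [ -28.9 -377.3    4.7] turn -0.1831
```

{"api": "drive_tool", "payload": {"rows": "-1 -3 -38 0 -0.02; -1 -6 -76 0 -0.04; -1 -9 -114 0 -0.06; -1 -12 -152 0 -0.08; -1 -15 -190 0 -0.1; -1 -18 -228 0 -0.12; -1 -21 -266 0 -0.14; -1 -24 -304 0 -0.16; -1 -27 -342 0 -0.175; -1 -29 -377 5 -0.183"}}

```text
time_s: 1.82
ee_pos: [0.4194, -0.1007, 0.2605]
orientation: [0.001, -0.185, 0.983, -0.001]
contact_force: [1.1, 0.1, -0.2]
grip_width: 0.095
grip_force: 0.0
```

```bash
python3 -c "
from h import *
s=observe(); im=eyes.capture('wrist'); np.save('pics/w1.npy',im); np.save('pics/w1s.npy',s,allow_pickle=True)
cv2.imwrite('pics/w1.png',cv2.resize(im[...,::-1],(800,600),interpolation=cv2.INTER_CUBIC)); to([.453,-.092,.26],201.5,s)"
```

```text
t 1.82 pos [ 419.4 -100.7  260.5] head -158.7 tilt [-0.002 -0.002 -1.   ] F [ 1.1  0.1 -0.2] j [-0.36 -0.41  2.05 -0.    1.5  -2.3 ] w 95.0
shift [-34.5  -4.1   0.6] turn -0.0035
```

View pics/w1.png

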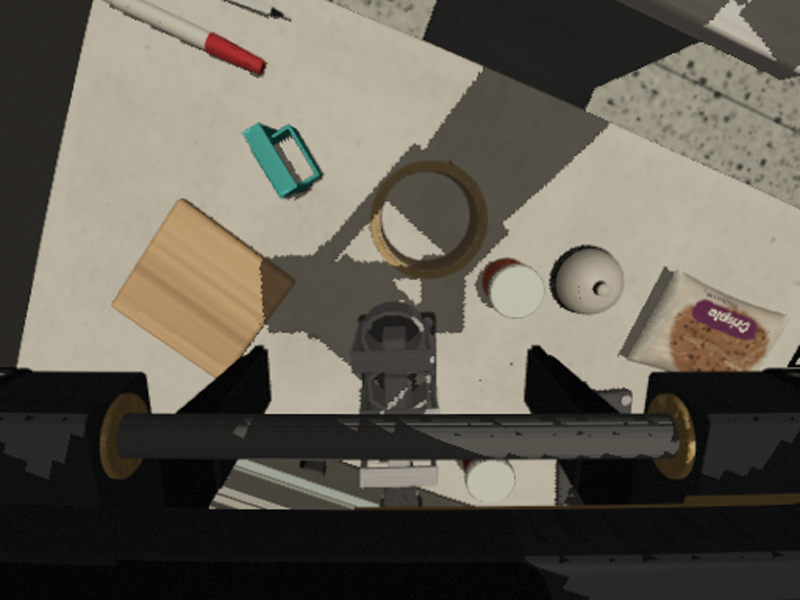

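The wrist view looks down the full stand, with the front strap at about x 351–437, y 355, the rear strap at y≈472, and the hand centred over the arm. The board is at (200,290). I'll enlarge it to pin the straps and confirm the ring shapes.

```bash
python3 -c "
from h import *
im=np.load('pics/w1.npy')[185:325,205:305,::-1]
im=np.clip(im.astype(float)*1.8,0,255).astype('uint8')
cv2.imwrite('pics/w1c.png',cv2.resize(im,None,fx=4.2,fy=4.2,interpolation=cv2.INTER_CUBIC))"
```

```text
(no output)
```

View pics/w1c.png

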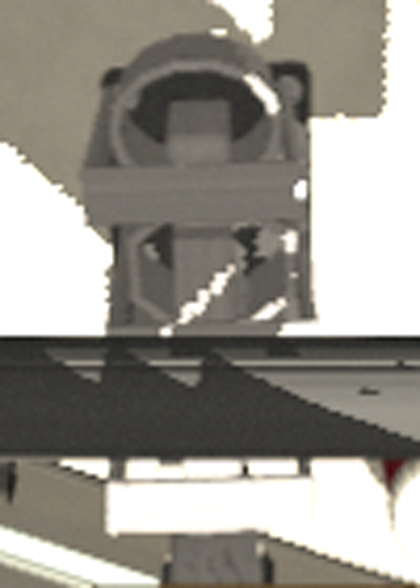

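The crop shows the front ring rounded (oval) and the middle one with cut corners (hex). The front strap is centred at crop (194,196) and the rear one at (209,506).

```bash
python3 -c "
from h import *
s=np.load('pics/w1s.npy',allow_pickle=True).item(); C=cal('wrist',s)
W=lambda u,v,z=.153:onz(C,205+u/4.2,185+v/4.2,z)[:2]
for n,a,b,m in (('front',(84,172),(303,166),(194,196)),('rear',(106,480),(312,477),(209,506))):
  p,q=W(*a),W(*b);print(n,(W(*m)*1e3).round(1),np.linalg.norm(p-q)*1e3,np.degrees(np.arctan2(*(p-q)[::-1])))
f,r=W(194,196),W(209,506);d=r-f;print(np.linalg.norm(d),np.degrees(np.arctan2(d[1],d[0])))
for c in ((265,262),(295,283),(183,200),(113,302),(218,377)):print('board',(onz(C,c[0]*.64,c[1]*.64,.014)*1e3).round(0))
to([.453,-.092,.22],201.8,s)
"
```

```text
front [455.1 -89.9] 48.87456630707255 -66.9924370744765
rear [528.1 -57.7] 49.26911612140016 -67.70126421051263
0.07979241319578025 23.776263223665485
board [ 461. -207.   14.]
board [ 469. -177.   14.]
board [ 435. -287.   14.]
board [ 544. -323.   14.]
board [ 578. -215.   14.]
t 1.82 pos [ 419.4 -100.7  260.5] head -158.7 tilt [-0.002 -0.002 -1.   ] F [ 1.1  0.1 -0.2] j [-0.36 -0.41  2.05 -0.    1.5  -2.3 ] w 95.0
shift [-34.4  -4.1  40.6] turn -0.0087
```

{"api": "drive_tool", "payload": {"rows": "-1 -18 -2 20 -0.013; -1 -36 -3.5 45 -0.026; -1 -36 -3.5 70 -0.026; -1 -36 -3.5 95 -0.026; -1 -36 -3.5 115 -0.026; -1 -36 -3.5 130 -0.026; -1 -36 -3.5 142 -0.026; -1 -36 -3.5 146 -0.026; -1 -36 -3.5 146 -0.026"}}

```text
time_s: 2.62
ee_pos: [0.453, -0.0881, 0.1126]
orientation: [-0.001, -0.198, 0.98, 0.001]
contact_force: [0.2, 0.4, 0.6]
grip_width: 0.0951
grip_force: 0.0
```

```bash
python3 -c "
from h import *
to([.454,-.091,.114],202.8)
im=eyes.capture('wrist')[160:330,150:360,::-1]
im=np.clip(im.astype(float)*2,0,255).astype('uint8')
cv2.imwrite('pics/w2.png',cv2.resize(im,None,fx=3.5,fy=3.5,interpolation=cv2.INTER_CUBIC))"
```

```text
t 2.62 pos [453.  -88.1 112.6] head -157.18 tilt [ 0.002  0.001 -1.   ] F [0.2 0.4 0.6] j [-0.31 -0.22  2.16  0.    1.2  -2.28] w 95.1
shift [ 0.2 -3.  -1.5] turn 0.0003
```

View pics/w2.png

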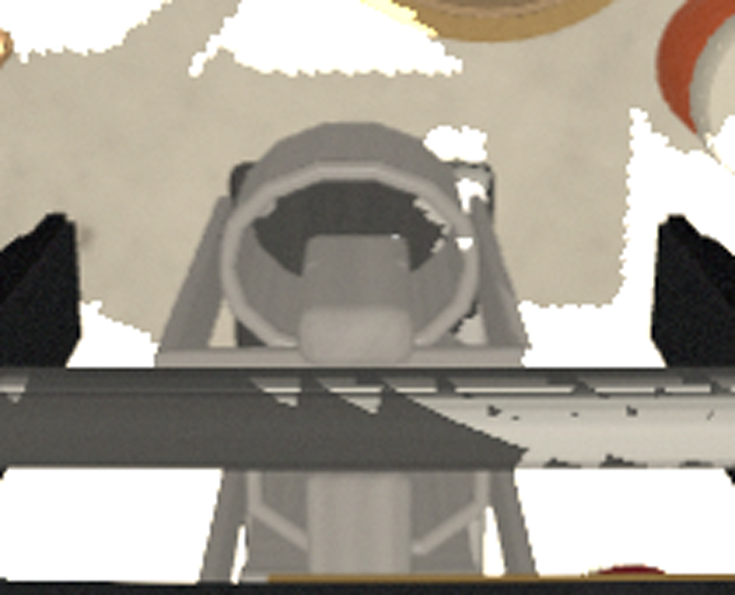

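The cutter is central between the fingers to within about 3 mm, its strap midpoint at u≈342 against the finger midpoint at 366. I'll shift −3 mm and close.

{"api": "drive_tool", "payload": {"rows": "-1 0 -3 -1.5 0; -1 0 -3 -1.5 0; 1 0 -3 -1.5 0; 1 0 -3 -1.5 0; 1 0 -3 -1.5 0; 1 0 -3 -1.5 0; 1 0 -3 -1.5 0; 1 0 -3 -1.5 0; 1 0 -3 -1.5 0; 1 0 -3 -1.5 0", "grip_force": 6}}

```text
time_s: 3.5
ee_pos: [0.4549, -0.0911, 0.1151]
orientation: [-0.0, -0.198, 0.98, 0.0]
contact_force: [-0.3, -0.6, 0.9]
grip_width: 0.05
grip_force: 6.0
```

{"api": "drive_tool", "payload": {"rows": "1 0 0 0 0; 1 0 0 0 0; 1 0 0 -5 0; 1 0 0 -11 0; 1 0 0 -17 0; 1 0 0 -23 0; 1 0 0 -23 0; 1 3 0 -23 0; 1 8 0 -23 0; 1 15 0 -23 0", "grip_force": 30}}

```text
time_s: 4.33
ee_pos: [0.4405, -0.097, 0.1378]
orientation: [-0.0, -0.198, 0.98, 0.0]
contact_force: [-0.8, -0.1, -0.4]
grip_width: 0.0497
grip_force: 30.0
```

{"api": "drive_tool", "payload": {"rows": "1 15 0 0 0; 1 35 0 0 0; 1 40 30 0 0; 1 38 65 0 0; 1 32 100 0 0; 1 12 130 0 0; 1 -10 150 0 -0.005; 1 -28 167 0 -0.01; 1 -44 180 0 -0.015; 1 -57 185 0 -0.021"}}

```text
time_s: 5.17
ee_pos: [0.4214, 0.0973, 0.1377]
orientation: [-0.0, -0.209, 0.978, 0.0]
contact_force: [0.2, -1.1, -0.0]
grip_width: 0.0497
grip_force: 30.0
```

```bash
python3 -c "
from h import *
to([.421,.096,.138],204)
im=eyes.capture('wrist')[130:330,130:380,::-1]
im=np.clip(im.astype(float)*1.6,0,255).astype('uint8')
cv2.imwrite('pics/w3.png',cv2.resize(im,None,fx=3,fy=3,interpolation=cv2.INTER_CUBIC))
im=eyes.capture('top')[145:245,138:298,::-1]
cv2.imwrite('pics/t3.png',cv2.resize(im,None,fx=5,fy=5,interpolation=cv2.INTER_CUBIC))"
```

```text
t 5.17 pos [421.4  97.3 137.7] head -155.85 tilt [ 0.     0.001 -1.   ] F [ 0.2 -1.1 -0. ] j [ 0.1  -0.32  2.19  0.    1.27 -1.89] w 49.7
shift [ 0.9 -1.  -0.3] turn 0.0027
```

View pics/w3.png

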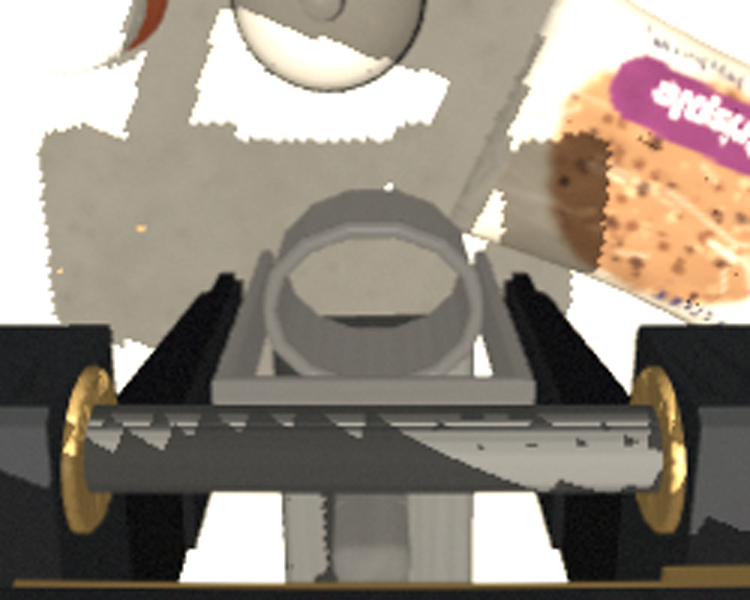

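The arm's tip shows at u≈370 and the cutter's centre at u≈374, so they're in line. I'll slide in at a raise of about 17.5 mm.

{"api": "drive_tool", "payload": {"rows": "1 0 -0.5 5.5 0; 1 0 -0.5 5.5 0; 1 -8 -0.5 5.5 0; 1 -17 -0.5 5.5 0; 1 -27 -0.5 5.5 0; 1 -37 -0.5 5.5 0; 1 -47 -0.5 5.5 0; 1 -57 -0.5 5.5 0; 1 -67 -0.5 5.5 0; 1 -75 -0.5 5.5 0"}}

```text
time_s: 6.1
ee_pos: [0.4918, 0.1261, 0.1327]
orientation: [0.0, -0.208, 0.978, 0.0]
contact_force: [-0.1, -0.0, -0.8]
grip_width: 0.0497
grip_force: 30.0
```

{"api": "drive_tool", "payload": {"rows": "1 -4 0 0 0; 1 -8 0 0 0; 1 -12 0 0 0; 1 -15 0 0 0; 1 -18 0 0 0; 1 -21 0 0 0; 1 -23 0 0 0; 1 -25 0 0 0; 1 -25 0 0 0"}}

```text
time_s: 6.85
ee_pos: [0.5137, 0.136, 0.1327]
orientation: [0.0, -0.208, 0.978, 0.0]
contact_force: [-0.6, -0.6, -1.0]
grip_width: 0.0496
grip_force: 30.0
```

{"api": "drive_tool", "payload": {"rows": "1 0 0 2 0; 1 0 0 4 0; 1 -1.5 0 4 0; 1 -3 0 4 0; 1 -4.5 0 4 0; 1 -6 0 4 0; 1 -7.5 0 4 0; 1 -9 0 4 0; 1 -10.5 0 4 0; 1 -12 0 4 0"}}

```text
time_s: 7.68
ee_pos: [0.5246, 0.1409, 0.1287]
orientation: [0.0, -0.208, 0.978, -0.0]
contact_force: [-0.6, -0.2, -0.7]
grip_width: 0.05
grip_force: 30.0
```

{"api": "drive_tool", "payload": {"rows": "1 -1 0 0 0; 1 -2 0 0 0; 1 -3 0 0 0; 1 -4 0 0 0; 1 -5 0 0 0; 1 -5 0 0 0"}}

```text
time_s: 8.18
ee_pos: [0.5291, 0.1429, 0.1287]
orientation: [0.0, -0.208, 0.978, 0.0]
contact_force: [0.8, -0.3, -0.4]
grip_width: 0.0501
grip_force: 30.0
```

{"api": "drive_tool", "payload": {"rows": "1 -1 0 0 0; 1 -2 0 0 0; 1 -3 0 0 0; 1 -4 0 0 0; 1 -4 0 0 0"}}

```text
time_s: 8.6
ee_pos: [0.5328, 0.1445, 0.1287]
orientation: [0.0, -0.208, 0.978, 0.0]
contact_force: [-0.3, -1.0, 0.2]
grip_width: 0.0498
grip_force: 30.0
```

{"api": "drive_tool", "payload": {"rows": "1 -1 0 0 0; 1 -2 0 0 0; 1 -3 0 0 0; 1 -3 0 0 0"}}

```text
time_s: 8.93
ee_pos: [0.5356, 0.1458, 0.1287]
orientation: [0.0, -0.208, 0.978, 0.0]
contact_force: [0.3, 0.4, -0.9]
grip_width: 0.0499
grip_force: 30.0
```

{"api": "drive_tool", "payload": {"rows": "1 -1 0 0 0; 1 -2 0 0 0; 1 -2 0 0 0"}}

```text
time_s: 9.18
ee_pos: [0.5374, 0.1466, 0.1287]
orientation: [0.0, -0.208, 0.978, 0.0]
contact_force: [0.1, -0.4, -0.3]
grip_width: 0.0497
grip_force: 30.0
```

{"api": "drive_tool", "payload": {"rows": "1 -1 0 0 0; 1 -2 0 0 0; 1 -2 0 0 0"}}

```text
time_s: 9.43
ee_pos: [0.5392, 0.1474, 0.1287]
orientation: [0.0, -0.208, 0.978, 0.0]
contact_force: [0.4, 1.2, -0.2]
grip_width: 0.05
grip_force: 30.0
```

{"api": "drive_tool", "payload": {"rows": "1 -1 0 0 0; 1 -2 0 0 0; 1 -2 0 0 0"}}

```text
time_s: 9.68
ee_pos: [0.541, 0.1482, 0.1287]
orientation: [0.0, -0.208, 0.978, 0.0]
contact_force: [0.7, -0.2, -0.4]
grip_width: 0.0496
grip_force: 30.0
```

{"api": "drive_tool", "payload": {"rows": "1 -1 0 0 0; 1 -1.5 0 0 0; 1 -1.5 0 0 0"}}

```text
time_s: 9.93
ee_pos: [0.5412, 0.1483, 0.1284]
orientation: [-0.002, -0.208, 0.978, -0.0]
contact_force: [-5.9, -1.5, 2.6]
grip_width: 0.0498
grip_force: 30.0
```

Contact with the collar at 6 N. I'll back off to the saddle centre (3.8 mm) and lower.

{"api": "drive_tool", "payload": {"rows": "1 2 0 0 0; 1 3.8 0 0 0; 1 3.8 0 2 0; 1 3.8 0 4 0; 1 3.8 0 5.5 0; 1 3.8 0 7 0; 1 3.8 0 8 0; 1 3.8 0 8 0"}}

```text
time_s: 10.6
ee_pos: [0.5386, 0.1472, 0.1202]
orientation: [-0.0, -0.208, 0.978, 0.0]
contact_force: [0.5, 0.5, -0.7]
grip_width: 0.0494
grip_force: 30.0
```

{"api": "drive_tool", "payload": {"rows": "1 0 0 1 0; 1 0 0 2 0; 1 0 0 3 0; 1 0 0 4 0; 1 0 0 4.7 0; 1 0 0 4.7 0"}}

```text
time_s: 11.1
ee_pos: [0.5386, 0.1472, 0.1157]
orientation: [-0.0, -0.208, 0.978, 0.0]
contact_force: [0.6, -0.1, -0.7]
grip_width: 0.0498
grip_force: 30.0
```

{"api": "drive_tool", "payload": {"rows": "1 0 0 0.5 0; 1 0 0 0.8 0; 1 0 0 0.8 0; 1 0 0 0.8 0"}}

```text
time_s: 11.43
ee_pos: [0.5388, 0.1472, 0.1152]
orientation: [0.0, -0.208, 0.978, -0.0]
contact_force: [-0.8, -1.1, -0.6]
grip_width: 0.05
grip_force: 30.0
```

{"api": "drive_tool", "payload": {"rows": "-1 0 0 0 0; -1 0 0 0 0; -1 0 0 0 0; -1 0 0 0 0; -1 0 0 0 0; -1 0 0 0 0"}}

```text
time_s: 11.93
ee_pos: [0.5388, 0.1472, 0.1152]
orientation: [0.0, -0.208, 0.978, -0.0]
contact_force: [0.4, -0.8, -0.7]
grip_width: 0.0843
grip_force: 0.0
```

{"api": "drive_tool", "payload": {"rows": "-1 0 0 -20 0; -1 0 0 -60 0; -1 0 0 -100 0; -1 15 -20 -115 0; -1 38 -52 -115 0.01; -1 62 -84 -115 0.022; -1 86 -118 -115 0.022; -1 110 -151 -115 0.022; -1 128 -176 -115 0.022; -1 134 -184 -115 0.022"}}

```text
time_s: 12.77
ee_pos: [0.4904, -0.0788, 0.2303]
orientation: [-0.0, -0.195, 0.981, -0.001]
contact_force: [0.5, -0.0, 0.8]
grip_width: 0.0949
grip_force: 0.0
```

```bash
python3 -c "
from h import *
im=eyes.capture('wrist');im2=eyes.capture('top')
to([.4917,-.0752,.115],202.8)
a=cv2.resize(np.clip(im[150:330,130:380,::-1].astype(float)*1.6,0,255).astype('uint8'),(400,288))
b=cv2.resize(im2[145:245,138:298,::-1],(400,288),interpolation=cv2.INTER_CUBIC)
s=eyes.capture('side')[172:300,212:322,::-1]
c=cv2.resize(s,(400,465),interpolation=cv2.INTER_CUBIC)
L=np.vstack([a,b]);c=cv2.copyMakeBorder(c,0,L.shape[0]-465,0,0,0)
cv2.imwrite('pics/m4.png',np.hstack([L,c]))"
```

```text
t 12.87 pos [491.  -76.7 230.3] head -157.44 tilt [-0.  0. -1.] F [ 0.4  0.6 -0.1] j [-0.26 -0.23  1.97  0.    1.41 -2.23] w 95.0
shift [ -1.2   1.1 115.3] turn -0.0041
```

View pics/m4.png

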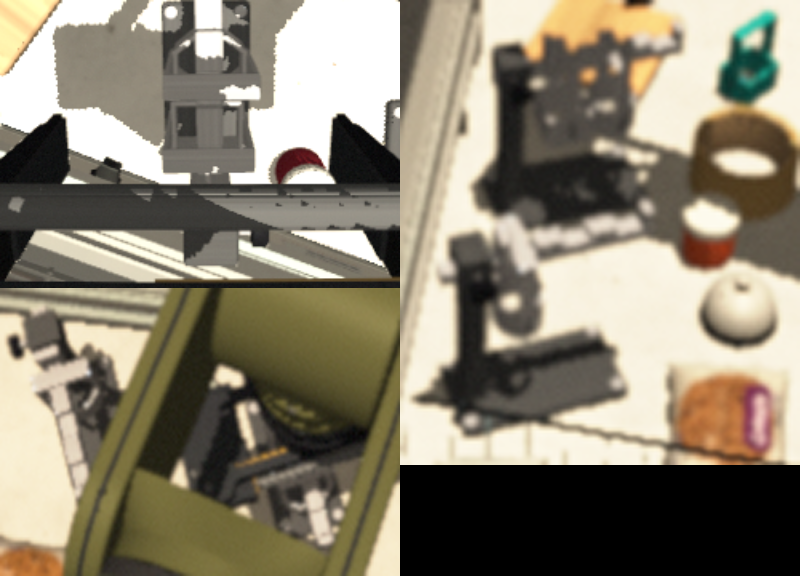

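The oval now hangs fully down in the rear saddle of the empty stand (side view, (520,270)). The hex and rect cutters remain on the full stand, with the hex strap at wrist-crop (212,85).

```bash
python3 -c "
from h import *
s=observe(); im=eyes.capture('wrist')
m=cv2.cvtColor(im,cv2.COLOR_RGB2GRAY); t=m[150:260,205:310]
np.set_printoptions(linewidth=250)
C=cal('wrist',s)
for P in ([.4917,-.0752,.153],[.5285,-.0596,.153]): print('pred strap px',proj(C,P).round(1))
# row profile: find strap extents in rows
for r in range(192,214,3): print(r,m[r,222:312:3])
"
```

```text
pred strap px [254.3 203.3]
pred strap px [254.5 248.4]
192 [ 87  86  78  57  54  68  57  37  33  59  72  71  65  66  67  85  74  51  57  73  52  54  77  88  86  87  87 190 189 190]
195 [ 87  88  73  72  72  72  72  71  72  72  74  72  73  73  72  73  72  72  72  72  73  73  72  88  86  88  86 190 191 190]
198 [ 86  87  75  73  73  74  73  75  74  74  74  74  74  74  75  74  74  74  74  75  75  75  73  89  87  88  85 186 189 189]
201 [ 88  87  74  71  71  71  69  71  70  71  70  71  70  70  70  70  71  70  71  71  71  71  72  88  87  86  87 188 187 188]
204 [ 88  87  79  71  72  71  71  72  72  73  72  73  71  73  72 160 170 160  72 166  72 130 139  87  87  86 159 189 186 188]
207 [ 87  85  78  70  70  71  72  71  71  72  71  72  72  72  70  89 167 167 167 167 168 168 170  88  86  88 159 189 189 189]
210 [ 86  85  82  48  52  57  61  60  60  60  68  63  62  67  71  64  85  90  97  87  83  97 101  89  88  88 151 188 188 189]
213 [ 86  87  85  32  71  73  73  73  73  61  59  60  60  59  60  72 144 167 164  64  37  88  89  89  87  87 151 188 188 190]
```

{"api": "drive_tool", "payload": {"rows": "-1 -0.5 4 20 -0.004; -1 -0.5 4 50 -0.004; -1 -0.5 4 80 -0.004; -1 -0.5 4 100 -0.004; -1 -0.5 4 112 -0.004; -1 -0.5 4 115.2 -0.004; -1 -0.5 4 115.2 -0.004; -1 -0.5 4 115.2 -0.004"}}

```text
time_s: 13.63
ee_pos: [0.4913, -0.0712, 0.1163]
orientation: [0.001, -0.2, 0.98, -0.0]
contact_force: [0.3, 0.4, 0.2]
grip_width: 0.0947
grip_force: 0.0
```

{"api": "drive_tool", "payload": {"rows": "1 0 0 0 0; 1 0 0 0 0; 1 0 0 0 0; 1 0 0 0 0; 1 0 0 0 0; 1 0 0 0 0; 1 0 0 0 0; 1 0 0 0 0", "grip_force": 6}}

```text
time_s: 14.3
ee_pos: [0.4902, -0.0716, 0.115]
orientation: [0.0, -0.199, 0.98, -0.0]
contact_force: [-0.7, -1.0, 1.5]
grip_width: 0.0503
grip_force: 6.0
```

{"api": "drive_tool", "payload": {"rows": "1 0 0 0 0; 1 0 0 0 0; 1 0 0 -5 0; 1 0 0 -11 0; 1 0 0 -17 0; 1 0 0 -23 0; 1 0 0 -23 0; 1 4 0 -23 0; 1 12 0 -23 0; 1 22 0 -23 0", "grip_force": 30}}

```text
time_s: 15.13
ee_pos: [0.4691, -0.0802, 0.1375]
orientation: [-0.0, -0.2, 0.98, 0.0]
contact_force: [0.0, -0.0, -1.2]
grip_width: 0.0496
grip_force: 30.0
```

{"api": "drive_tool", "payload": {"rows": "1 15 0 0 0; 1 35 0 0 0; 1 55 0 0 0; 1 70 0 0 0; 1 80 10 0 0; 1 80 40 0 0; 1 80 75 0 0; 1 75 105 0 0; 1 75 105 0 0"}}

```text
time_s: 15.88
ee_pos: [0.3576, -0.0098, 0.1369]
orientation: [-0.0, -0.201, 0.98, 0.001]
contact_force: [0.6, -1.2, -0.7]
grip_width: 0.0499
grip_force: 30.0
```

```bash
python3 -c "
from h import *
to([.421,.096,.138],204.05)"
```

```text
t 15.88 pos [357.6  -9.8 136.9] head -156.79 tilt [ 0.     0.002 -1.   ] F [ 0.6 -1.2 -0.7] j [-0.18 -0.54  2.34  0.    1.34 -2.16] w 49.9
shift [-100.    72.2   -1. ] turn -0.0147
```

{"api": "drive_tool", "payload": {"rows": "1 0 15 0 -0.005; 1 -5 40 0 -0.01; 1 -25 65 0 -0.015; 1 -50 72 0 -0.015; 1 -75 72 0 -0.015; 1 -92 72 0 -0.015; 1 -100 72 0 -0.015; 1 -100 72 0 -0.015; 1 -100 72 0 -0.015"}}

```text
time_s: 16.63
ee_pos: [0.4232, 0.0918, 0.1374]
orientation: [-0.001, -0.206, 0.978, -0.0]
contact_force: [0.2, -0.5, -0.9]
grip_width: 0.0496
grip_force: 30.0
```

```bash
python3 -c "
from h import *
to([.4655,.1146,.132],204.05)"
```

```text
t 16.63 pos [423.2  91.8 137.4] head -156.18 tilt [ 0.002  0.    -1.   ] F [ 0.2 -0.5 -0.9] j [ 0.09 -0.32  2.19 -0.    1.27 -1.9 ] w 49.6
shift [-47.9   3.7   5.3] turn -0.0041
```

{"api": "drive_tool", "payload": {"rows": "1 0 1.5 0 -0.004; 1 -8 3 0 -0.004; 1 -18 3 0 -0.004; 1 -28 3 0 -0.004; 1 -38 3 0 -0.004; 1 -45 3 0 -0.004; 1 -48 3 0 -0.004; 1 -48 3 0 -0.004; 1 -48 3 0 -0.004; 1 -48 3 0 -0.004"}}

```text
time_s: 17.47
ee_pos: [0.4661, 0.1146, 0.1378]
orientation: [-0.0, -0.209, 0.978, -0.0]
contact_force: [0.1, -0.1, -0.7]
grip_width: 0.0499
grip_force: 30.0
```

```bash
python3 -c "
from h import *
to([.4655,.1146,.123],204.05)"
```

```text
t 17.47 pos [466.1 114.6 137.8] head -155.92 tilt [ 0.001  0.    -1.   ] F [ 0.1 -0.1 -0.7] j [ 0.13 -0.2   2.1  -0.    1.25 -1.86] w 49.9
shift [ 0.6  0.2 14.8] turn 0.0005
```

Within 0.6 mm. Lowering to just above ridge level, then feeling into the saddle.

{"api": "drive_tool", "payload": {"rows": "1 0.6 0 3 0; 1 0.6 0 6 0; 1 0.6 0 9 0; 1 0.6 0 12 0; 1 0.6 0 14 0; 1 0.6 0 15 0; 1 0.6 0 16 0; 1 0.6 0 16.5 0; 1 0.6 0 16.5 0"}}

```text
time_s: 18.22
ee_pos: [0.4659, 0.1145, 0.1214]
orientation: [-0.0, -0.209, 0.978, -0.0]
contact_force: [-0.8, -0.1, -0.9]
grip_width: 0.0498
grip_force: 30.0
```

{"api": "drive_tool", "payload": {"rows": "1 0 0 1 0; 1 0 0 2 0; 1 0 0 2 0"}}

```text
time_s: 18.47
ee_pos: [0.4658, 0.1145, 0.1193]
orientation: [-0.0, -0.209, 0.978, 0.0]
contact_force: [1.0, 1.1, 0.1]
grip_width: 0.0495
grip_force: 30.0
```

{"api": "drive_tool", "payload": {"rows": "1 0 0 1 0; 1 0 0 2 0; 1 0 0 3 0; 1 0 0 3.6 0; 1 0 0 4 0; 1 0 0 4 0; 1 0 0 4 0"}}

```text
time_s: 19.05
ee_pos: [0.4659, 0.1145, 0.1154]
orientation: [-0.0, -0.209, 0.978, -0.0]
contact_force: [0.2, 0.2, -0.9]
grip_width: 0.0498
grip_force: 30.0
```

{"api": "drive_tool", "payload": {"rows": "-1 0 0 0 0; -1 0 0 0 0; -1 0 0 0 0; -1 0 0 0 0; -1 0 0 0 0; -1 0 0 0 0; -1 0 0 0 0; -1 0 0 0 0"}}

```text
time_s: 19.72
ee_pos: [0.466, 0.1145, 0.1155]
orientation: [0.0, -0.209, 0.978, 0.0]
contact_force: [-0.2, -1.0, -0.7]
grip_width: 0.0937
grip_force: 0.0
```

{"api": "drive_tool", "payload": {"rows": "-1 0 0 -20 0; -1 0 0 -60 0; -1 0 0 -100 0; -1 0 0 -115 0; -1 0 -30 -115 0; -1 0 -65 -115 0.01; -1 0 -100 -115 0.018; -1 0 -135 -115 0.018; -1 0 -150 -115 0.018; -1 0 -150 -115 0.018"}}

```text
time_s: 20.55
ee_pos: [0.5279, -0.0249, 0.2303]
orientation: [-0.0, -0.198, 0.98, -0.0]
contact_force: [-0.0, -0.4, 0.2]
grip_width: 0.0951
grip_force: 0.0
```

```bash
python3 -c "
from h import *
im=eyes.capture('side');np.save('pics/s5.npy',im)
to([.5272,-.0572,.23],203)"
```

```text
t 20.6 pos [527.2 -23.3 230.1] head -157.1 tilt [ 0.001  0.001 -1.   ] F [-0.4  0.4 -0.6] j [-0.15 -0.16  1.9   0.    1.4  -2.12] w 95.3
shift [ 13.2 -31.2   0.1] turn -0.0018
```

{"api": "drive_tool", "payload": {"rows": "-1 6 -15 0 0; -1 13 -30 0 0; -1 13 -31 0 0; -1 13 -31 0 0; -1 13 -31 0 0"}}

```text
time_s: 21.02
ee_pos: [0.5271, -0.0548, 0.2304]
orientation: [0.0, -0.2, 0.98, 0.0]
contact_force: [0.4, -0.2, 0.0]
grip_width: 0.0947
grip_force: 0.0
```

```bash
python3 -c "
from h import *
s=observe(); im=eyes.capture('wrist')
m=cv2.cvtColor(im,cv2.COLOR_RGB2GRAY)
np.set_printoptions(linewidth=250)
C=cal('wrist',s);print('pred',proj(C,[.5272,-.0572,.153]).round(1))
for r in range(189,216,2): print(r,m[r,215:305:2])
to([.527,-.0565,.115],203,s)
s=np.load('pics/s5.npy')[172:300,212:322,::-1]; w=np.clip(im[130:330,130:380,::-1]*1.5,0,255).astype('uint8')
cv2.imwrite('pics/m5.png',np.hstack([cv2.resize(s,(430,500),interpolation=cv2.INTER_CUBIC),cv2.copyMakeBorder(cv2.resize(w,(370,296)),0,204,0,0,0)]))
"
```

```text
pred [251.4 201.7]
189 [ 92  93  95  92  64  59  58  79  60  39  37  38  38  37  73  78  78  80  79  79  82  77  64  37  65  93  91  95  67  73  56  62  69  95  96  96  95  95  96  94  96  95  94 166 197]
191 [ 93  92  94  77  62  58  58  80  60  40  38  36  37  38  63  81  81  84  81  81  83  81  62  37  69  94  92  39  67  74  56  62  71  94  95  95  94  95  95  96  95  95  94 114 197]
193 [ 92  92  93  62  61  60  58  73  62  50  47  49  53  53  63  70  71  72  71  71  72  72  70  76  76  77  67  56  66  68  63  64  65  86  94  95  96  96  95  94  94  95  94 169 199]
195 [ 94  93  88  79  77  78  77  78  77  77  77  78  79  79  78  79  79  78  78  79  79  78  79  78  78  78  78  79  79  79  78  79  79  86  94  95  96  95  96  95  95  94  94 200 199]
197 [ 94  95  88  79  78  78  79  78  78  78  79  79  79  79  79  79  79  79  80  80  80  81  80  80  78  80  80  80  79  80  79  80  80  86  93  95  96  95  95  96  95  95  93 192 197]
199 [ 96  94  88  80  82  82  81  82  81  81  81  81  81  81  81  82  82  82  81  82  83  82  82  82  81  82  82  82  82  81  82  83  81  86  93  95  9
[... 998 characters left out ...]
 78  78  77  64  36  56  62  67  73  73  75  73  74  74  73  65  62  60  37  36  53  80  81  80  53  75  94  95  95  96  94  94  94  94  94  93 195 199]
213 [ 94  94  95  95  94  81  38  79  78  79  58  36  61  62  63  61  62  64  62  63  63  61  62  61  60  38  37  45  80  79  79  44  75  94  95  95  95  95  94  95  94  92  94 174 198]
215 [ 93  94  94  95  94  94  49  45  57  54  34  36  61  61  62  62  62  64  63  62  63  62  63  63  63  39  33  35  43  58  42  48  93  94  95  95  95  94  94  95  95  94  94 109  39]
t 21.02 pos [527.1 -54.8 230.4] head -156.9 tilt [-0.     0.001 -1.   ] F [ 0.4 -0.2  0. ] j [-0.21 -0.15  1.9   0.    1.4  -2.18] w 94.7
shift [  0.8  -1.6 115.4] turn 0.0018
```

View pics/m5.png

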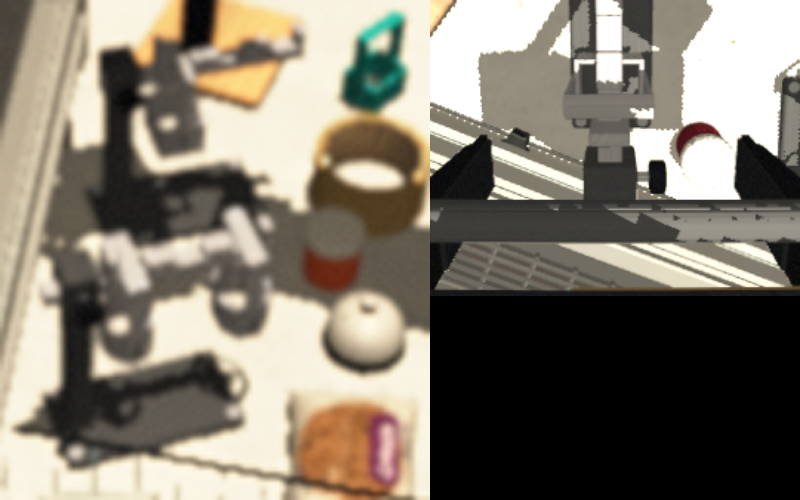

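Both front cutters hang fully down on the empty stand, with straps at side-crop (125,265) and (240,235). Only the square-cornered rect cutter is left on the full stand, its strap centred 3 mm toward tool −y. Descending on it.

{"api": "drive_tool", "payload": {"rows": "-1 0.5 -3 20 0.002; -1 0.5 -3 50 0.002; -1 0.5 -3 80 0.002; -1 0.5 -3 100 0.002; -1 0.5 -3 112 0.002; -1 0.5 -3 115.4 0.002; -1 0.5 -3 115.4 0.002; -1 0.5 -3 115.4 0.002"}}

```text
time_s: 21.73
ee_pos: [0.529, -0.0589, 0.1165]
orientation: [0.001, -0.199, 0.98, -0.0]
contact_force: [0.0, 0.4, 0.1]
grip_width: 0.0951
grip_force: 0.0
```

{"api": "drive_tool", "payload": {"rows": "1 0 0 0 0; 1 0 0 0 0; 1 0 0 0 0; 1 0 0 0 0; 1 0 0 0 0; 1 0 0 0 0; 1 0 0 0 0; 1 0 0 0 0", "grip_force": 6}}

```text
time_s: 22.4
ee_pos: [0.528, -0.059, 0.115]
orientation: [-0.0, -0.199, 0.98, 0.0]
contact_force: [0.6, 0.6, -0.2]
grip_width: 0.0498
grip_force: 6.0
```

{"api": "drive_tool", "payload": {"rows": "1 0 0 0 0; 1 0 0 0 0; 1 0 0 -5 0; 1 0 0 -11 0; 1 0 0 -17 0; 1 0 0 -23 0; 1 0 0 -23 0; 1 4 0 -23 0; 1 12 0 -23 0; 1 22 0 -23 0", "grip_force": 30}}

```text
time_s: 23.23
ee_pos: [0.5069, -0.0677, 0.1376]
orientation: [-0.0, -0.199, 0.98, 0.0]
contact_force: [-1.6, -0.2, -1.6]
grip_width: 0.0496
grip_force: 30.0
```

{"api": "drive_tool", "payload": {"rows": "1 12 0 0 0; 1 26 0 0 0; 1 40 0 0 0; 1 54 0 0 0; 1 68 0 0 0; 1 82 0 0 0; 1 96 0 0 0; 1 106 0 0 0; 1 110 0 0 0; 1 110 0 0 0"}}

```text
time_s: 24.07
ee_pos: [0.4055, -0.1108, 0.1379]
orientation: [0.0, -0.198, 0.98, -0.0]
contact_force: [0.4, -0.1, -1.1]
grip_width: 0.0502
grip_force: 30.0
```

```bash
python3 -c "
from h import *
to([.506,-.252,.138],203)
C=cal('top'); im=eyes.capture('top')
h=cv2.cvtColor(im,cv2.COLOR_RGB2HSV); m=cv2.inRange(h,(10,110,120),(25,255,255)); m[:180]=0
for c in cv2.findContours(m,0,2)[0]:
  if cv2.contourArea(c)>400:
    r=cv2.minAreaRect(c); print(r,onz(C,*r[0],.014).round(3))
"
```

```text
t 24.07 pos [ 405.5 -110.8  137.9] head -157.15 tilt [-0. -0. -1.] F [ 0.4 -0.1 -1.1] j [-0.39 -0.36  2.22  0.    1.28 -2.36] w 50.2
shift [-3.770e+01 -1.691e+02 -1.000e-01] turn -0.0025
((147.5, 248.0), (26.0, 37.0), 90.0) [0.385 0.19  0.014]
((281.74945068359375, 236.0260467529297), (59.56897735595703, 22.4489803314209), 27.758541107177734) [ 0.451 -0.131  0.014]
((332.5, 219.5), (48.46648406982422, 46.98092269897461), 21.801406860351562) [ 0.506 -0.252  0.014]
```

{"api": "drive_tool", "payload": {"rows": "1 -2 -20 0 0; 1 -8 -55 0 0; 1 -16 -90 0 0; 1 -24 -122 0 0; 1 -30 -147 5 0; 1 -33 -158 15 0; 1 -33 -160.5 35 0; 1 -33 -160.5 55 0; 1 -33 -160.5 68 0; 1 -33 -160.5 73 0"}}

```text
time_s: 24.95
ee_pos: [0.4981, -0.2443, 0.0619]
orientation: [-0.002, -0.199, 0.98, 0.002]
contact_force: [0.1, 0.8, -2.0]
grip_width: 0.05
grip_force: 30.0
```

{"api": "drive_tool", "payload": {"rows": "1 0 0 0 0; 1 0 0 0 0; 1 0 0 2 0; 1 0 0 4 0; 1 0 0 6 0; 1 0 0 7.5 0; 1 0 0 9 0; 1 0 0 9 0; 1 0 0 9 0"}}

```text
time_s: 25.7
ee_pos: [0.4993, -0.2454, 0.056]
orientation: [-0.0, -0.199, 0.98, 0.0]
contact_force: [0.6, -0.4, -1.3]
grip_width: 0.0498
grip_force: 30.0
```

Expected contact is at TCP z ≈ 53. Creeping down.

{"api": "drive_tool", "payload": {"rows": "1 0 0 0.7 0; 1 0 0 1.4 0; 1 0 0 2 0; 1 0 0 2 0; 1 0 0 2 0"}}

```text
time_s: 26.12
ee_pos: [0.4993, -0.2454, 0.054]
orientation: [-0.0, -0.199, 0.98, 0.0]
contact_force: [-0.5, 0.4, -1.5]
grip_width: 0.0497
grip_force: 30.0
```

{"api": "drive_tool", "payload": {"rows": "1 0 0 0.4 0; 1 0 0 0.8 0; 1 0 0 0.8 0; 1 0 0 0.8 0"}}

```text
time_s: 26.45
ee_pos: [0.4994, -0.2454, 0.0532]
orientation: [-0.0, -0.199, 0.98, 0.0]
contact_force: [-0.1, 0.9, -1.3]
grip_width: 0.0498
grip_force: 30.0
```

{"api": "drive_tool", "payload": {"rows": "1 0 0 0.3 0; 1 0 0 0.6 0; 1 0 0 0.6 0; 1 0 0 0.6 0"}}

```text
time_s: 26.78
ee_pos: [0.4995, -0.2455, 0.053]
orientation: [0.0, -0.199, 0.98, -0.0]
contact_force: [-1.1, 0.4, 2.3]
grip_width: 0.0499
grip_force: 30.0
```

Touchdown at about 3.6 N. Releasing and rising straight up.

{"api": "drive_tool", "payload": {"rows": "1 0 0 0 0; 1 0 0 0 0; -1 0 0 0 0; -1 0 0 0 0; -1 0 0 0 0; -1 0 0 0 0; -1 0 0 0 0; -1 0 0 0 0; -1 0 0 0 0; -1 0 0 0 0", "grip_force": 6}}

```text
time_s: 27.62
ee_pos: [0.4994, -0.2454, 0.0526]
orientation: [-0.0, -0.199, 0.98, 0.0]
contact_force: [0.3, 0.1, 0.2]
grip_width: 0.0937
grip_force: 0.0
```

{"api": "drive_tool", "payload": {"rows": "-1 0 0 -10 0; -1 0 0 -30 0; -1 0 0 -60 0; -1 0 0 -95 0; -1 0 0 -130 0; -1 0 0 -165 0; -1 30 0 -200 0; -1 60 0 -220 0; -1 90 0 -230 0; -1 100 0 -230 0"}}

```text
time_s: 28.45
ee_pos: [0.4062, -0.2863, 0.2879]
orientation: [0.002, -0.198, 0.98, -0.004]
contact_force: [0.2, 0.2, 0.4]
grip_width: 0.0948
grip_force: 0.0
```

```bash
python3 -c "
from h import *
s=observe();C=cal('wrist',s);im=eyes.capture('wrist');to([0,0,0],203,s)
np.set_printoptions(linewidth=200)
b=np.array([.4995,-.2455])
Rz=np.array([[.9205,-.391],[.391,.9205]])
g=cv2.cvtColor(im,cv2.COLOR_RGB2HSV)
S=cal('side'); si=cv2.cvtColor(eyes.capture('side'),cv2.COLOR_RGB2HSV)
for n,img,c in (('wrist',g,C),('side',si,S)):
  for nm,loc,z in (('strap',(0,0),.0895),('strap+',(0,.018),.0895),('strap-',(0,-.018),.0895),('boardL',(0,.04),.014),('boardR',(0,-.04),.014)):
    P=np.r_[b+Rz@np.array(loc),z]; p=proj(c,P).round().astype(int); print(n,nm,p,img[p[1],p[0]] if 0<=p[0]<512 and 0<=p[1]<384 else None)
"
```

```text
t 28.45 pos [ 406.2 -286.3  287.9] head -157.18 tilt [-0.002 -0.008 -1.   ] F [0.2 0.2 0.4] j [-0.72 -0.26  1.9  -0.    1.5  -2.69] w 94.8
shift [264.  423.6 284.1] turn -0.0031
wrist strap [256 253] [ 20  20 193]
wrist strap+ [270 253] [ 19  21 194]
wrist strap- [242 253] [ 19  21 193]
wrist boardL [283 231] [ 18  91 223]
wrist boardR [230 231] [ 16 112  91]
side strap [271 166] [ 18  30 231]
side strap+ [273 169] [ 17  24 220]
side strap- [269 163] [ 17  33 224]
side boardL [274 191] [ 21 121 252]
side boardR [266 177] [ 16  40 135]
```

At the predicted strap points, 75.5 mm above the board top, both the wrist and side views show steel, with wood beside it. The rect cutter is therefore upright on the board, and the hand is clear of it. Handing in.

```bash
python3 -c "
from workcell import env
print(env.close_job())"
```

```text
the job is handed in; nothing more can be done
None
```

I handed the job in at about 28.5 s: the oval cutter hangs in the empty stand's rear saddle, the hex cutter in its front saddle, and the rectangular cutter stands upright on the board. Contact forces stayed at roughly 6 N or less in every reading. I confirmed the two hung cutters by picture, but the final board check was by pixel colour only because my ten picture views were used up.

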